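# Prop the jebena board with a wedge

### The job

Prop up the board that the black coffee pot (jebena) stands on: lay the wooden wedge flat on the table in front of it and slide it, thin end first, straight under the middle of the board's front bar until the board rises to the red mark and bears snugly on the two rubber pins, pressed on them with about 6 N and never forced beyond 14 N; then let go so that the wedge holds it there. Do not touch the board or the jebena, which must stay standing in its ring, and leave the two cups and the pan where they are.

Things in the scene. Friction and masses are not known exactly. Their poses are not given: they have to be found in the camera images.
- wedge_grip (a point): Centre, half-way up, of the grip block of the loose beech wedge (0.12 kg). Block 40 long (x) by 40 wide (y) by 45 mm high, gripped across y. x points along the wedge to its thin end, z up. The wedge is 160 mm long, 40 mm wide; its rear face is 20 mm behind this point, its thin end 140 mm ahead; its flat underside 22.5 mm below.
- wedge_nose (a point): Middle of the wedge's thin end, at its underside; axes as for wedge_grip. From here back to the block the ramp rises from 4 mm to 34 mm over 120 mm (1 in 4). Friction on table and bar about 0.6, varying by a fifth; once let go it holds by friction.
- front (a point): Fixed in the stand: lowest line of the board's round steel front bar (12 mm thick, 170 mm long along y), at its middle with the board down, 12 mm above the table. x points level to the hinge, the way to slide the wedge; y along the bar; z up. The table before and under the bar is clear, 90 mm to either side.
- edge (a point): On the board (246 x 190 x 12 mm, wood), on its top surface straight above the middle of the front bar, 24 mm above the bar's lowest line. The board reaches 12 mm further to the front and hinges on an axis along y, 230 mm behind the bar. With the pot it loads the wedge with 3 to 5 N.
- mark (a point): The height mark (red bands on the posts): level of the undersides of the two black rubber-covered pins over the board's front corners, given midway between them, straight above the bar. 10 to 16 mm above the edge point at the start, different each time. The board meets the pins when the edge point is at this height.
- stop: Two fixed 14 mm posts, 64 to 70 mm high, 224 mm apart, with the pins (12 mm thick, 44 mm long). Origin on the stand's centre line under the bar. The wedge takes a steady push as the board rises; on the pins it grows by 1.2 to 2 N per N on the pins (6 N: some 9 N more), within a millimetre of wedge travel. Measured heights are too coarse for that: feel it. Leaning on the wedge adds to the push.
- board: The hinged board with the orange silicone ring (104 mm across, 12 mm high) on it; origin above the front bar's middle, half-way through the board, x towards the hinge.
- jebena: Black clay coffee pot, 200 mm high, 116 mm across the belly, about 0.6 kg, standing loosely in the ring, 130 mm behind the front bar; origin at the centre of its underside.
- cup_a: White ceramic cup, 72 mm across, 55 mm high; origin at the centre of its underside. To be left alone.
- cup_b: Blue ceramic cup, same size and origin, to be left alone.
- pan: Silver roasting pan, 210 mm across, 35 mm high, origin at the centre of its underside, wooden handle to 190 mm from its centre along its x; to be left alone.
Not all that is in view belongs to the job. What is meant by the part that bears wedge_grip is not turquoise, and is the larger of those in its own colour. Leave any orange look-alike of the jebena alone.

How it is judged:
On the way, in this order (a step that is already met when the one before it is completed fails the run):
1. the thin end of the wedge, flat on the table, is under the bar near its middle, the board not yet at the pins (x of wedge_nose in the frame of front above 0.005 m and y of wedge_nose in the frame of front between -0.02 and 0.02 m and height (world z) of wedge_nose below 0.006 m and z of edge in the frame of mark below -0.004 m), for 0.1 s.
2. the board is up at the mark and snug on the pins (contact force between board and stop between 2.5 and 11 N), for 0.3 s.
At the end, for the whole second after the job is handed in: The wedge, let go, lies flat (3.4 degrees) under the bar, within 20 mm of its middle and 10 degrees of straight, and holds the board at the mark (2 mm), pressing on the two pins with 2.5 to 11 N in all; jebena upright in its ring; cups and pan unmoved (15 mm) (all of step 2 and z of edge in the frame of mark above -0.002 m and y of wedge_grip in the frame of front between -0.02 and 0.02 m and angle between the x axis of wedge_grip and the x axis of front, either way round below 0.17 rad and angle between wedge_grip's own z axis and vertical below 0.06 rad and angle between jebena's own z axis and vertical below 0.2 rad and z of jebena in the frame of board below 0.012 m and distance of each of cup_a, cup_b, pan from where it was at the start of the episode below 0.015 m); the robot touches nothing.
It fails at once if the board was forced against the pins with more than 14 N (contact force between board and stop above 14 N).
It fails at once if the robot handled the board (more than 3 N) (contact force between any of the arm, the fingers and board above 3 N).
It fails at once if the jebena was struck, tipped or left its ring (contact force between any of the arm, the fingers and jebena above 2 N or angle between jebena's own z axis and vertical above 0.25 rad).
It fails at once if a cup or the pan was moved by more than 15 mm (distance of any of cup_a, cup_b, pan from where it was at the start of the episode above 0.015 m).
It also fails if it takes over 67 s, if anything falls off the work surface, if the arm or the gripper's body presses on something with over 40 N, if the wrist force passes 120 N, or if a joint passes its speed limit or range.

### The arm

A 6-joint arm with a two-finger parallel gripper is mounted at the origin on the work surface. World frame = base frame: x ahead of the robot, y to its left, z up, the work surface at z = 0. Lengths are in m, angles in rad, forces in N, time in s.
With the tool pointing down it reaches from about 0.35 to 0.775 m from the base axis. Payload 7.3 kg.
Tool frame: the origin (TCP) lies at the very end of the fingers, on their centre line; the grasp point (between the pads) lies 19 mm behind it; z points along the fingers, x is the direction in which the jaws open and shut, and the axes are right-handed (so a half turn about z gives the same grasp; the last joint's range is limited). The gripper opens to 92 mm and grips with 3 to 60 N. Pads are 19 mm wide; open, the fingers measure 130 mm over their backs; the gripper's body (75 mm by 190 mm) begins 47 mm behind the grasp point.
Start: joints at [-1.384, 0.342, 1.524, -0, 1.275, -0.146], TCP at [0.172, -0.496, 0.227] pointing down, gripper open.
Joint ranges: [-2.53, 2.53], [-0.77, 2.02], [0.04, 2.7], [-1, 4.14], [0.28, 2.66], [-3.11, 3.11]. Speed limits (rad/s): [2.57, 2.57, 3.14, 3.14, 3.14, 3.14].

### API

Orientations are given as [roll, pitch, yaw] about the fixed x, y, z axes, in that order (R = Rz(yaw) Ry(pitch) Rx(roll)).
In Python, from cell import robot, read_camera, nets gives the robot as it stands. The module is installed in compiled form; this text tells all that it offers.
- The arm moves only by the tool carry_out, never from a script. Its arguments are lists of equal length, an entry for each row: "translation": the shift along the tool's x, y, z in m, a list of three; "turn": the turn, a rotation vector about the tool's x, y, z in rad, a list of three; "gripper": the gripper's target within -1 to 1 (shut at 1, half-way at 0, fully open at -1). A call has 1 to 10 rows; each row shifts and turns the commanded pose from where the row before left it, along the tool's axes as they then stand; what a row does not reach is not made up. A row lasts 1/10 s, in which the tool goes at most 50 mm and 8.59 degrees, less where a joint would pass 70% of its speed; a pose out of reach is approached as far as the arm can. A call with a gripper value outside its range is refused whole. The fingers move at their own pace and stop on an object; "squeeze" is the grip in N (left out, the last holds). Time passes only in rows, so rows that do not move let the fingers close. It gives the time, the measured TCP pose, the force and the opening at its end, in the units of the state.
- robot.observe(): the state, without advancing time (a new reading comes with each control period).
- read_camera(name): name is "scene" or "top" or "wrist"; returns a dict with "img" (384x512x3 uint8, red, green, blue), "fx", "fy", "cx", "cy" (pixels), "world_from_camera" (4x4, takes a point from camera to world coordinates). Camera axes: x right, y down, z forward; pixel columns grow to the right and rows downward; lengths in m; the calibration is good to about 2 mm. A picture is of the moment at which its call begins. There is no depth.
- robot.hand_in(): hands the job in, once; it reports no verdict.
Trained networks look in a picture, given as the dict that the camera call returned (one of the last four; its "shot" number tells which), for a name from the list of things; names that differ only in an ending like _2 or _b are one class to them, and where a whole thing is asked for, a point or a joint stands for the part that bears it (a point fixed in the world has none). Each returns a list of dicts, best first, with "score" (0 to 1); they miss things now and then, are a little off and sometimes report something else, mostly with a low value. They report only what shows in the picture. A call takes as long as a camera call. They do not tell look-alikes from the thing itself.
- nets.regions_of(picture, name): "region" (384x512 bool, what is visible of it) and "pixel" ([column, row] in pixels, amid what is visible of it).
- nets.tip_of(picture, name): "pixel" ([column, row] in pixels: a listed point, or the origin of a listed thing).
The state is a dict: "time": time; "qpos": joint angles; "qvel": joint speeds; "joint_efforts": joint torques, N m; "tool_pos": TCP position; "tool_rot": TCP orientation; "contact_force": force on the tool from outside, world axes, zero at the start; "torque": the same for the moment, N m; "opening": finger opening in m.
Only numpy, scipy, OpenCV 4.12 (cv2) and the standard library are available. Lean on these libraries where they do the work, as an engineer would, in place of code of your own. Each camera call takes 0.05 s, during which the arm holds its last target. There are 200 camera calls.

## Working session

There is one attempt and no reset: what is moved stays moved. The work goes in short steps, Python scripts to look and compute and a tool call to move; the robot and the scene stay as the last step left them, time stands still between calls to the robot, and variables do not carry over. Pictures are saved under pics/ and viewed, about 8 in all and at most 12, crops included, and the job is handed in when it is done.

Besides the shell and the picture viewer there is one more tool, called as name(argument=value, ...) on one line, values as JSON. carry_out: Moves the arm, as the interface text tells. Its arguments: {"type":"object","properties":{"translation":{"type":"array","items":{"type":"array","items":{"type":"number"}}},"turn":{"type":"array","items":{"type":"array","items":{"type":"number"}}},"gripper":{"type":"array","items":{"type":"number"}},"squeeze":{"type":"number"}},"required":["translation","turn","gripper"]}

```bash
mkdir -p pics; cat > h.py <<'E'
import numpy as np, cv2
from cell import robot, read_camera, nets
def ray(p,px):
    T=np.array(p["world_from_camera"]);d=np.array([(px[0]-p["cx"])/p["fx"],(px[1]-p["cy"])/p["fy"],1.])
    return T[:3,3],T[:3,:3]@d
def at_z(p,px,z):
    o,d=ray(p,px);return o+d*(z-o[2])/d[2]
def tri(a):
    A=np.zeros((3,3));b=np.zeros(3)
    for p,px in a:
        o,d=ray(p,px);d=d/np.linalg.norm(d);M=np.eye(3)-np.outer(d,d);A+=M;b+=M@o
    return np.linalg.solve(A,b)
def proj(p,X):
    T=np.linalg.inv(np.array(p["world_from_camera"]));c=T[:3,:3]@X+T[:3,3]
    return [p["fx"]*c[0]/c[2]+p["cx"],p["fy"]*c[1]/c[2]+p["cy"]]
E
cat > a.py <<'E'
from h import *
np.set_printoptions(precision=4,suppress=True)
s=robot.observe();print({k:np.round(v,3) for k,v in s.items()})
P={n:read_camera(n) for n in("scene","top")}
Z=dict(wedge_grip=.0225,wedge_nose=0,front=.012,edge=.036,mark=.049,stop=0,jebena=.036,cup_a=0,pan=0)
for n,p in P.items():
    print(n,p["world_from_camera"],p["fx"])
    for t,z in Z.items():
        for r in nets.tip_of(p,t)[:5]:
            print(n,t,np.round(r["pixel"],1),round(r["score"],2),at_z(p,r["pixel"],z)[:3])
    cv2.imwrite(f"pics/{n}0.png",p["img"][:,:,::-1])
cv2.imwrite("pics/both.png",cv2.resize(np.vstack([p["img"][:,:,::-1] for p in P.values()]),None,fx=.78,fy=.78))
E
python3 a.py
```

```text
{'time': np.float64(0.0), 'qpos': array([-1.384,  0.343,  1.525,  0.   ,  1.275, -0.146]), 'qvel': array([ 0.002,  0.001, -0.002,  0.001, -0.   ,  0.001]), 'joint_efforts': array([  0.001, -43.124, -24.422,   0.072,   0.056,  -0.   ]), 'tool_pos': array([ 0.171, -0.496,  0.226]), 'tool_rot': array([-3.141,  0.002, -1.238]), 'contact_force': array([-0.956, -0.231, -0.244]), 'torque': array([-0.009,  0.032,  0.034]), 'opening': np.float64(0.092)}
scene [[-0.0206  0.7076 -0.7063  1.1932]
 [ 0.9997  0.0225 -0.0066  0.0368]
 [ 0.0112 -0.7063 -0.7079  0.7589]
 [ 0.      0.      0.      1.    ]] 370.33607483688326
scene wedge_grip [351.4 186.5] 0.84 [0.4211 0.2962 0.0225]
scene wedge_grip [318.9 212.5] 0.68 [0.5248 0.1931 0.0225]
scene wedge_grip [364.8 157.1] 0.57 [0.2864 0.3592 0.0225]
scene wedge_nose [283.7 219.7] 0.91 [0.5336 0.0999 0.    ]
scene wedge_nose [317.9 162.1] 0.79 [0.2889 0.215  0.    ]
scene wedge_nose [355.  232.3] 0.73 [0.5717 0.2864 0.    ]
scene front [240.2 246.1] 0.56 [ 0.6344 -0.0121  0.012 ]
scene edge [241.8 242.8] 0.7 [ 0.6423 -0.0072  0.036 ]
scene jebena [241.2
[... 721 characters left out ...]
p [357.2 234.1] 0.54 [ 0.4617 -0.2456  0.0225]
top wedge_nose [217.5 209.1] 0.96 [0.5246 0.1071 0.    ]
top wedge_nose [141.9 193.6] 0.76 [0.5631 0.3033 0.    ]
top wedge_nose [167.8 304.5] 0.71 [0.284  0.2251 0.    ]
top front [260.5 165.7] 0.76 [ 0.6374 -0.0024  0.012 ]
top edge [261.6 163.9] 0.65 [ 0.6364 -0.0048  0.036 ]
top edge [264.7 113.3] 0.25 [ 0.7708 -0.0119  0.036 ]
top stop [144.8 192.7] 0.28 [0.5655 0.296  0.    ]
top jebena [246.5 277.2] 0.98 [0.3526 0.0301 0.036 ]
top jebena [261.7 112.6] 0.96 [ 0.7727 -0.0041  0.036 ]
top cup_a [387.9 144.6] 0.73 [ 0.7008 -0.3378  0.    ]
top cup_a [357.7 229.7] 0.58 [ 0.4751 -0.252   0.    ]
top pan [114.2 140.7] 0.92 [0.7038 0.3833 0.    ]
```

View pics/both.png

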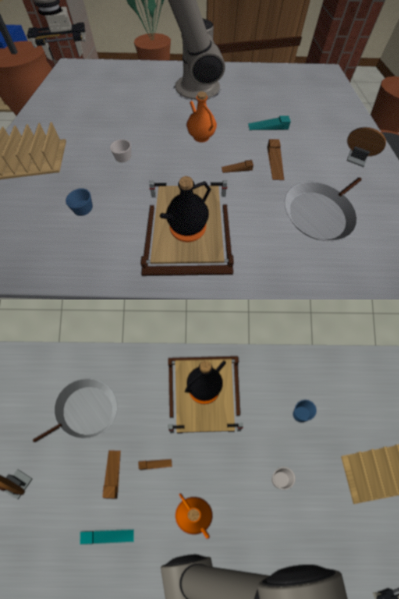

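Both pictures show three wedges in full-frame pixels of the top camera: turquoise (grip 113,305), small brown (grip 184,210) and large brown (grip 142,246; nose 142,194). The large brown one fits, since it is not turquoise and is the larger of its colour. An enlarged crop should confirm it.

```bash
python3 - <<'E'
import cv2,numpy as np
t=cv2.imread("pics/top0.png")
s=cv2.imread("pics/scene0.png")
a=cv2.resize(t[90:270,100:330],None,fx=3.4,fy=3.4,interpolation=cv2.INTER_CUBIC)
cv2.imwrite("pics/c1.png",a[:600,:790])
cv2.imwrite("pics/c2.png",cv2.resize(s[170:360,170:380],None,fx=3.1,fy=3.1,interpolation=cv2.INTER_CUBIC))
E
```

```text
(no output)
```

View pics/c1.png

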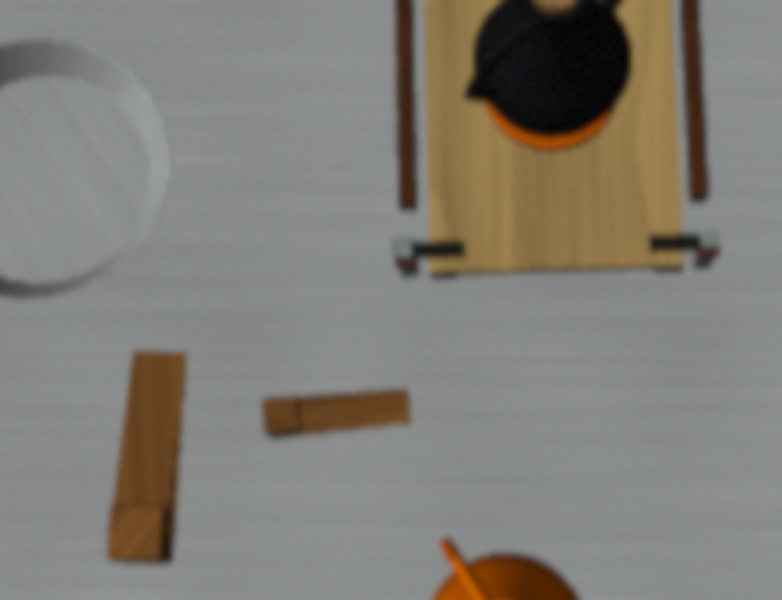

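View pics/c2.png

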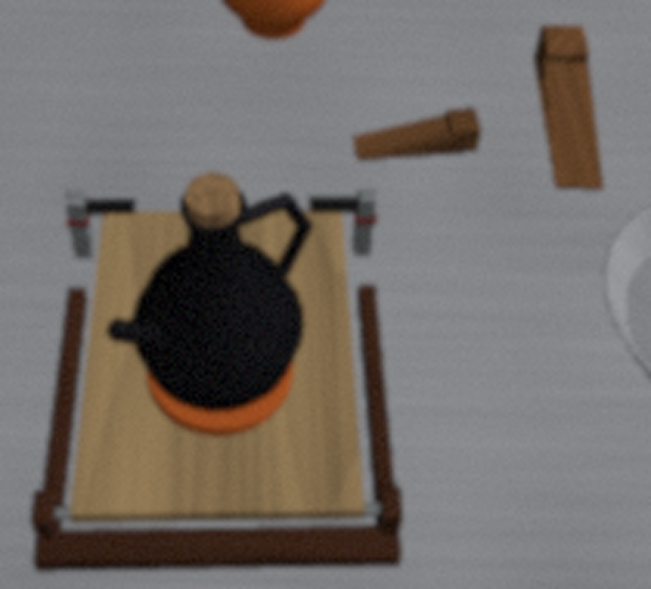

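The crop at top pixels (141,247) for the block and (146,193) for the nose confirms the large brown wedge is the one meant. The second brown one, at (184,210), is clearly smaller. Next I work out the poses.

```bash
python3 - <<'E'
from h import *
np.set_printoptions(precision=4,suppress=True)
p=read_camera("top");q=read_camera("scene")
f=lambda c:(100+c[0]/3.4,90+c[1]/3.4); g=lambda c:(170+c[0]/3.1,170+c[1]/3.1)
for nm,c,z in [("block top",(138,533),.045),("nose",(159,352),.004),("postL",(405,243),.067),("postR",(708,241),.067),("frL",(432,272),.036),("frR",(682,267),.036),("railL",(408,208),.02),("railR",(698,198),.02)]: print("top",nm,at_z(p,f(c),z))
for nm,c,z in [("block top",(564,42),.045),("nose",(579,187),.004),("postR",(77,195),.067),("postL",(366,195),.067),("frR",(103,212),.036),("frL",(345,212),.036),("backR",(70,517),.036),("backL",(365,515),.036)]: print("sc",nm,at_z(q,g(c),z))
for pp,n in((p,"top"),(q,"scene")):
  for t,z in(("front",.012),("wedge_grip",.0225),("wedge_nose",0),("mark",.05),("edge",.036)):
    for r in nets.tip_of(pp,t)[:4]: print(n,t,round(r["score"],2),np.round(r["pixel"],1),at_z(pp,r["pixel"],z))
E
```

```text
top block top [0.4233 0.2896 0.045 ]
top nose [0.5627 0.2899 0.004 ]
top postL [0.634  0.1009 0.067 ]
top postR [ 0.6378 -0.1197  0.067 ]
top frL [0.6196 0.0825 0.036 ]
top frR [ 0.6254 -0.1037  0.036 ]
top railL [0.6729 0.1026 0.02  ]
top railR [ 0.683  -0.1179  0.02  ]
sc block top [0.4326 0.2917 0.045 ]
sc nose [0.5682 0.2909 0.004 ]
sc postR [ 0.6398 -0.1186  0.067 ]
sc postL [0.6332 0.1036 0.067 ]
sc frR [ 0.6315 -0.1025  0.036 ]
sc frL [0.6259 0.0893 0.036 ]
sc backR [ 0.8777 -0.0926  0.036 ]
sc backL [0.8715 0.0965 0.036 ]
top front 0.91 [259.3 167.6] [0.6323 0.0007 0.012 ]
top front 0.69 [114.4 141.3] [0.6987 0.3791 0.012 ]
top wedge_grip 0.91 [143.5 246.1] [0.4265 0.2876 0.0225]
top wedge_grip 0.88 [117.3 306.5] [0.2792 0.3442 0.0225]
top wedge_grip 0.82 [182.2 211.8] [0.5136 0.1943 0.0225]
top wedge_nose 0.84 [219.5 210.1] [0.5221 0.1019 0.    ]
top wedge_nose 0.76 [143.8 193.3] [0.5639 0.2985 0.    ]
top wedge_nose 0.63 [173.  302.7] [0.2885 0.2124 0.    ]
top edge 0.84 [265.1 162.9] [ 0.6391 -0.0137  0.036 ]
scene front 0.63 [239.8 244.1] [ 0.6282 -0.0135  0.012 ]
scene front 0.54 [356.8 233.6] [0.5857 0.2864 0.012 ]
scene wedge_grip 0.91 [350.9 189.8] [0.4348 0.2927 0.0225]
scene wedge_grip 0.72 [365.9 158.3] [0.2922 0.3616 0.0225]
scene wedge_grip 0.71 [156.7 205. ] [ 0.5109 -0.2455  0.0225]
scene wedge_grip 0.57 [315.  210.1] [0.5164 0.1834 0.0225]
scene wedge_nose 0.9 [284.6 214.8] [0.5158 0.1028 0.    ]
scene wedge_nose 0.88 [315. 166.] [0.3081 0.2042 0.    ]
scene edge 0.69 [238.4 242.4] [ 0.6413 -0.0155  0.036 ]
```

carry_out(translation=[[0,0,-0.025],[0,0,-0.025],[0,0,-0.025],[-0.028,-0.04,0],[-0.028,-0.04,0],[-0.028,-0.04,0],[-0.028,-0.04,0],[-0.028,-0.04,0],[-0.028,-0.04,0],[-0.028,-0.04,0]], turn=[[0,0,0.111],[0,0,0.111],[0,0,0.111],[0,0,0],[0,0,0],[0,0,0],[0,0,0],[0,0,0],[0,0,0],[0,0,0]], gripper=[-1,-1,-1,-1,-1,-1,-1,-1,-1,-1])

```text
time: 2.6
tool_pos: [0.453, -0.2989, 0.3019]
tool_rot: [-3.141, -0.0, -1.571]
contact_force: [0.5, -0.7, 0.4]
opening: 0.0919
```

carry_out(translation=[[-0.049,-0.008,0],[-0.049,-0.008,0],[-0.049,-0.008,0],[-0.049,-0.008,0],[-0.049,-0.008,0],[-0.049,-0.008,0],[-0.045,0.01,0],[-0.045,0.01,0],[-0.045,0.01,0],[-0.045,0.01,0]], turn=[[0,0,0],[0,0,0],[0,0,0],[0,0,0],[0,0,0],[0,0,0],[0,0,0],[0,0,0],[0,0,0],[0,0,0]], gripper=[-1,-1,-1,-1,-1,-1,-1,-1,-1,-1])

```text
time: 3.6
tool_pos: [0.459, 0.1755, 0.3018]
tool_rot: [-3.141, -0.0, -1.571]
contact_force: [0.4, -0.4, -0.2]
opening: 0.0916
```

carry_out(translation=[[-0.04,0.012,0.02],[-0.04,0.012,0.03],[-0.035,0.012,0.03],[0,0,0.04],[0,0,0.02],[0,0,0],[0,0,0]], turn=[[0,0,0],[0,0,0],[0,0,0],[0,0,0],[0,0,0],[0,0,0],[0,0,0]], gripper=[-1,-1,-1,-1,-1,-1,-1])

```text
time: 4.3
tool_pos: [0.4244, 0.2877, 0.1631]
tool_rot: [-3.141, 0.0, -1.571]
contact_force: [0.3, 0.4, 0.2]
opening: 0.0918
```

```bash
python3 - <<'E'
from h import *
np.set_printoptions(precision=4,suppress=True)
print(robot.observe()["tool_pos"])
p=read_camera("wrist");print(p["world_from_camera"])
for t,z in(("wedge_grip",.0225),("wedge_nose",0)):
    for r in nets.tip_of(p,t)[:3]: print(t,round(r["score"],2),np.round(r["pixel"],1),at_z(p,r["pixel"],z))
cv2.imwrite("pics/w1.png",p["img"][:,:,::-1])
E
```

```text
[0.4244 0.2877 0.1631]
[[ 0.0001 -0.958  -0.2869  0.5021]
 [-1.     -0.0002  0.0004  0.2878]
 [-0.0005  0.2869 -0.958   0.3216]
 [ 0.      0.      0.      1.    ]]
wedge_grip 0.96 [350.7  92.3] [0.5127 0.1939 0.0225]
wedge_grip 0.94 [245.9 178.6] [0.4267 0.2959 0.0225]
wedge_grip 0.71 [196.2 296.6] [0.2817 0.3562 0.0225]
wedge_nose 0.86 [437.7  80. ] [0.5255 0.0986 0.    ]
wedge_nose 0.65 [250.7  35.7] [0.5665 0.2907 0.    ]
```

View pics/w1.png

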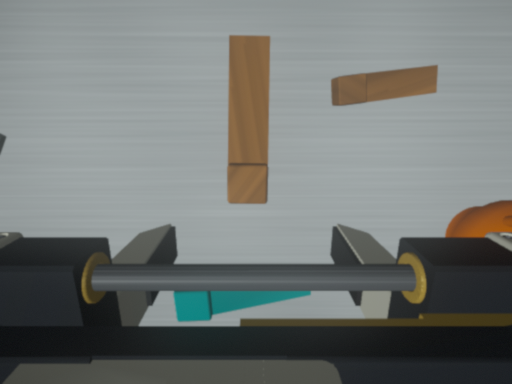

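carry_out(translation=[[-0.005,-0.002,0.04],[0,0,0.04],[0,0,0.04],[0,0,0.022],[0,0,0.01],[0,0,0]], turn=[[0,0,0.02],[0,0,0],[0,0,0],[0,0,0],[0,0,0],[0,0,0]], gripper=[-1,-1,-1,-1,-1,-1])

```text
time: 5.05
tool_pos: [0.4263, 0.2925, 0.0104]
tool_rot: [3.141, -0.0, -1.591]
contact_force: [0.2, -1.1, -0.6]
opening: 0.0919
```

carry_out(translation=[[0,0,0],[0,0,0],[0,0,0],[0,0,0],[0,0,0],[0,0,0],[0,0,0],[0,0,0]], turn=[[0,0,0],[0,0,0],[0,0,0],[0,0,0],[0,0,0],[0,0,0],[0,0,0],[0,0,0]], gripper=[1,1,1,1,1,1,1,1], squeeze=40)

```text
time: 5.85
tool_pos: [0.426, 0.2927, 0.0105]
tool_rot: [-3.142, 0.0, -1.591]
contact_force: [-0.2, 0.2, 0.5]
opening: 0.0398
```

carry_out(translation=[[0,0,-0.03],[0,0,-0.04],[0,0,-0.04],[0.035,-0.018,0],[0.045,-0.018,0],[0.048,-0.006,0],[0.048,0,0],[0.048,0,0],[0.048,0,0],[0.0355,0,0]], turn=[[0,0,0],[0,0,0],[0,0,-0.05],[0,0,0],[0,0,0],[0,0,0],[0,0,0],[0,0,0],[0,0,0],[0,0,0]], gripper=[1,1,1,1,1,1,1,1,1,1])

```text
time: 6.85
tool_pos: [0.4767, -0.0161, 0.1204]
tool_rot: [3.141, -0.0, -1.542]
contact_force: [0.8, 0.6, -1.1]
opening: 0.0401
```

```bash
python3 - <<'E'
from h import *
np.set_printoptions(precision=4,suppress=True)
s=robot.observe();print(s["tool_pos"],s["tool_rot"],s["opening"],s["contact_force"])
p=read_camera("wrist");q=read_camera("scene");print(p["world_from_camera"],p["fx"],p["cx"],p["cy"])
for pp in(p,q):
  for t,z in(("wedge_grip",.0225),("wedge_nose",.1),("front",.012),("edge",.036)):
    for r in nets.tip_of(pp,t)[:2]: print(t,round(r["score"],2),np.round(r["pixel"],1),at_z(pp,r["pixel"],z))
a=p["img"][:,:,::-1]; b=cv2.resize(q["img"][150:310,140:370,::-1],(552,384),interpolation=cv2.INTER_CUBIC)
c=np.hstack([a,b]);cv2.imwrite("pics/w2.png",cv2.resize(c,None,fx=.75,fy=.75))
cv2.imwrite("pics/w2a.png",a)
E
```

```text
[ 0.4767 -0.0161  0.1204] [ 3.1412 -0.0004 -1.5423] 0.040071523732337876 [ 0.8166  0.5708 -1.0936]
[[ 0.029  -0.9573 -0.2876  0.5545]
 [-0.9996 -0.0277 -0.0084 -0.0137]
 [ 0.      0.2877 -0.9577  0.2788]
 [ 0.      0.      0.      1.    ]] 293.1319684593818 253.47975305019483 191.54923976900437
wedge_grip 0.95 [250.6 248.6] [ 0.4197 -0.0149  0.0225]
wedge_grip 0.67 [ 23.9 145.1] [0.514  0.1852 0.0225]
wedge_nose 0.65 [130.5 132. ] [0.536  0.0596 0.1   ]
wedge_grip 0.88 [315.9 211.3] [0.5207 0.1854 0.0225]
wedge_grip 0.84 [363.7 156.8] [0.2851 0.356  0.0225]
wedge_nose 0.97 [236.5 213.1] [ 0.6031 -0.0206  0.1   ]
wedge_nose 0.96 [316.1 163.4] [0.4137 0.1861 0.1   ]
front 0.62 [242.1 243.7] [ 0.6268 -0.0078  0.012 ]
front 0.24 [240. 241.] [ 0.6185 -0.0135  0.012 ]
edge 0.95 [242.2 241.7] [ 0.6389 -0.0064  0.036 ]
```

View pics/w2.png

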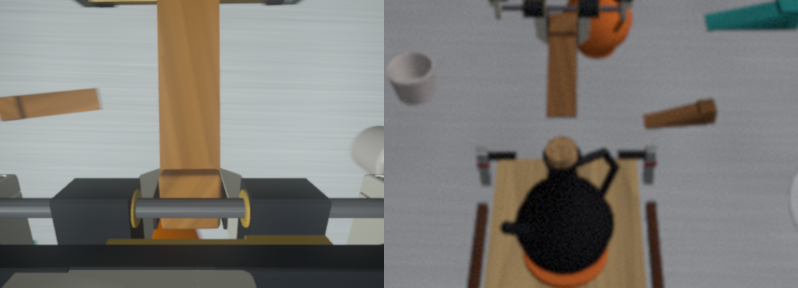

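The wrist view shows the board's front edge centred at about (255,2) full-frame and the nose centred at about (253,0). The wedge is therefore lined up to within about 3 mm, so I lower it.

carry_out(translation=[[0,0,0.04],[0,0,0.04],[0,0,0.02],[0,0,0.005],[0,0,0.003],[0,0,0.002],[0,0,0],[0,0,0]], turn=[[0,0,0],[0,0,0],[0,0,0],[0,0,0],[0,0,0],[0,0,0],[0,0,0],[0,0,0]], gripper=[1,1,1,1,1,1,1,1])

```text
time: 8.15
tool_pos: [0.4778, -0.0135, 0.0114]
tool_rot: [-3.14, -0.0, -1.541]
contact_force: [-0.6, 0.1, -0.7]
opening: 0.04
```

carry_out(translation=[[0,-0.004,0],[0,-0.004,0],[0,-0.004,0],[0,-0.004,0],[0,-0.004,0],[0,-0.004,0],[0,-0.004,0],[0,-0.004,0],[0,-0.004,0],[0,-0.004,0]], turn=[[0,0,0],[0,0,0],[0,0,0],[0,0,0],[0,0,0],[0,0,0],[0,0,0],[0,0,0],[0,0,0],[0,0,0]], gripper=[1,1,1,1,1,1,1,1,1,1])

```text
time: 9.15
tool_pos: [0.5174, -0.0123, 0.0105]
tool_rot: [3.141, -0.0, -1.541]
contact_force: [-2.1, 0.3, 1.6]
opening: 0.0397
```

carry_out(translation=[[0,-0.003,0],[0,-0.003,0],[0,-0.003,0],[0,-0.003,0],[0,-0.003,0],[0,-0.003,0],[0,-0.003,0],[0,-0.003,0],[0,-0.003,0],[0,-0.003,0]], turn=[[0,0,0],[0,0,0],[0,0,0],[0,0,0],[0,0,0],[0,0,0],[0,0,0],[0,0,0],[0,0,0],[0,0,0]], gripper=[1,1,1,1,1,1,1,1,1,1])

```text
time: 10.15
tool_pos: [0.5422, -0.011, 0.0104]
tool_rot: [3.131, 0.001, -1.54]
contact_force: [-19.0, 0.6, 16.5]
opening: 0.0399
```

carry_out(translation=[[0,-0.002,0],[0,-0.002,0],[0,-0.002,0],[0,-0.002,0],[0,-0.002,0]], turn=[[0,0,0],[0,0,0],[0,0,0],[0,0,0],[0,0,0]], gripper=[1,1,1,1,1])

```text
time: 10.65
tool_pos: [0.5523, -0.0107, 0.0104]
tool_rot: [3.131, 0.001, -1.54]
contact_force: [-19.0, -0.3, 15.9]
opening: 0.0402
```

```bash
python3 - <<'E'
from h import *
np.set_printoptions(precision=4,suppress=True)
for i in range(4):
    q=read_camera("scene");s=robot.observe();print(s["time"],s["tool_pos"],s["contact_force"])
r=cv2.resize(q["img"][180:310,150:330,::-1],None,fx=4,fy=4,interpolation=cv2.INTER_CUBIC);cv2.imwrite("pics/s3.png",r)
E
```

```text
10.7 [ 0.5528 -0.0107  0.0104] [-17.5297  -0.7445  15.6983]
10.75 [ 0.5528 -0.0107  0.0104] [-16.3732  -0.0048  13.3819]
10.8 [ 0.5528 -0.0107  0.0104] [-16.5659   0.0551  14.5132]
10.85 [ 0.5528 -0.0107  0.0104] [-16.6908  -1.0671  14.4904]
```

View pics/s3.png

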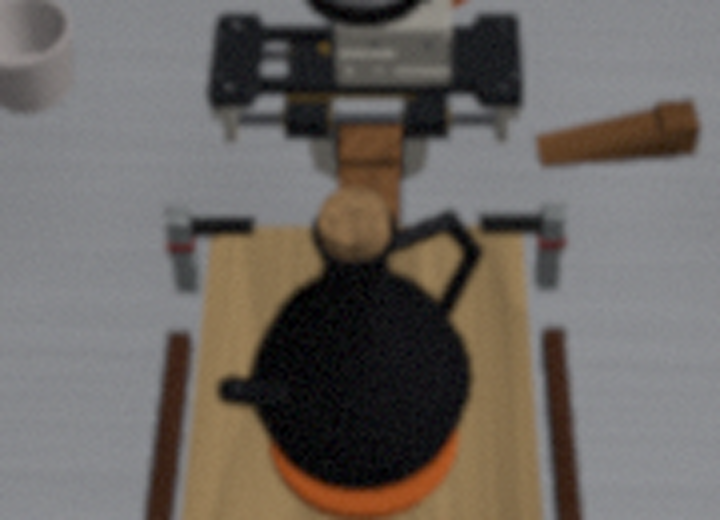

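carry_out(translation=[[0,0,-0.0003],[0,0,0]], turn=[[0,0,0],[0,0,0]], gripper=[1,1])

```text
time: 11.05
tool_pos: [0.5529, -0.0107, 0.0105]
tool_rot: [3.132, 0.001, -1.541]
contact_force: [-15.8, -1.2, 11.0]
opening: 0.0396
```

carry_out(translation=[[0,0,-0.0003],[0,0,0]], turn=[[0,0,0],[0,0,0]], gripper=[1,1])

```text
time: 11.25
tool_pos: [0.5533, -0.0107, 0.0104]
tool_rot: [3.133, 0.001, -1.541]
contact_force: [-12.3, -0.4, 7.5]
opening: 0.0398
```

carry_out(translation=[[0,0,-0.0004],[0,0,0]], turn=[[0,0,0],[0,0,0]], gripper=[1,1])

```text
time: 11.45
tool_pos: [0.5539, -0.0107, 0.0105]
tool_rot: [3.134, 0.001, -1.541]
contact_force: [-9.6, 0.4, 1.7]
opening: 0.0397
```

carry_out(translation=[[0,-0.002,0],[0,-0.002,0],[0,-0.002,0],[0,-0.001,0]], turn=[[0,0,0],[0,0,0],[0,0,0],[0,0,0]], gripper=[1,1,1,1])

```text
time: 11.85
tool_pos: [0.5606, -0.0105, 0.0105]
tool_rot: [3.133, 0.001, -1.541]
contact_force: [-11.4, -0.2, 4.5]
opening: 0.0394
```

carry_out(translation=[[0,-0.001,0],[0,-0.001,0],[0,-0.001,0]], turn=[[0,0,0],[0,0,0],[0,0,0]], gripper=[1,1,1])

```text
time: 12.15
tool_pos: [0.5635, -0.0105, 0.0104]
tool_rot: [3.133, 0.001, -1.541]
contact_force: [-11.5, -0.7, 3.5]
opening: 0.0395
```

carry_out(translation=[[0,-0.0005,-0.0002],[0,-0.0005,0],[0,0,0]], turn=[[0,0,0],[0,0,0],[0,0,0]], gripper=[1,1,1])

```text
time: 12.45
tool_pos: [0.5648, -0.0104, 0.0105]
tool_rot: [3.134, 0.001, -1.541]
contact_force: [-9.3, -0.2, 1.3]
opening: 0.0397
```

```bash
python3 - <<'E'
from h import *
np.set_printoptions(precision=4,suppress=True)
q=read_camera("scene");s=robot.observe();print(s["tool_pos"],s["contact_force"])
def at_x(p,px,x):
    o,d=ray(p,px);return o+d*(x-o[0])/d[0]
for c in((181,247),(552,243)): print("band",at_x(q,(150+c[0]/4,180+c[1]/4),.644))
for c in((181,210),(550,210)): print("posttop",at_x(q,(150+c[0]/4,180+c[1]/4),.637))
for c in((225,224),(510,222)): print("pin centre",at_x(q,(150+c[0]/4,180+c[1]/4),.637))
for px in nets.tip_of(q,"mark")[:2]+nets.tip_of(q,"edge")[:2]: print(px["score"],at_x(q,px["pixel"],.637))
E
```

```text
[ 0.5649 -0.0104  0.0105] [-8.8539  0.11    0.842 ]
band [ 0.644  -0.1202  0.0381]
band [0.644  0.1042 0.0505]
posttop [ 0.637  -0.1182  0.0651]
posttop [0.637  0.1017 0.0731]
pin centre [ 0.637  -0.093   0.0526]
pin centre [0.637  0.0786 0.0609]
0.59 [ 0.637  -0.0117  0.0428]
```

carry_out(translation=[[0,-0.0005,0],[0,-0.0005,0],[0,0,0]], turn=[[0,0,0],[0,0,0],[0,0,0]], gripper=[1,1,1])

```text
time: 12.9
tool_pos: [0.5659, -0.0104, 0.0105]
tool_rot: [3.134, 0.001, -1.541]
contact_force: [-8.8, 1.0, 1.3]
opening: 0.0398
```

```bash
cat > f.py <<'E'
from h import *
np.set_printoptions(precision=2,suppress=True)
F=[]
for i in range(2): read_camera("scene");F.append(robot.observe()["contact_force"])
print(np.array(F))
E
python3 f.py
```

```text
[[-9.39  0.03  1.44]
 [-9.56 -0.3   1.24]]
```

carry_out(translation=[[0,-0.0005,0],[0,-0.0005,0],[0,0,0]], turn=[[0,0,0],[0,0,0],[0,0,0]], gripper=[1,1,1])

```text
time: 13.3
tool_pos: [0.5669, -0.0104, 0.0104]
tool_rot: [3.134, 0.001, -1.541]
contact_force: [-8.9, -0.9, 1.5]
opening: 0.0398
```

carry_out(translation=[[0,-0.0005,0],[0,-0.0005,0],[0,0,0]], turn=[[0,0,0],[0,0,0],[0,0,0]], gripper=[1,1,1])

```text
time: 13.6
tool_pos: [0.5679, -0.0104, 0.0105]
tool_rot: [3.134, 0.001, -1.541]
contact_force: [-9.1, 0.5, 1.4]
opening: 0.0399
```

carry_out(translation=[[0,-0.0005,0],[0,-0.0005,0],[0,0,0]], turn=[[0,0,0],[0,0,0],[0,0,0]], gripper=[1,1,1])

```text
time: 13.9
tool_pos: [0.5689, -0.0103, 0.0105]
tool_rot: [3.134, 0.001, -1.541]
contact_force: [-9.9, -0.8, 1.4]
opening: 0.0398
```

carry_out(translation=[[0,-0.0004,0],[0,-0.0004,0],[0,0,0]], turn=[[0,0,0],[0,0,0],[0,0,0]], gripper=[1,1,1])

```text
time: 14.2
tool_pos: [0.5697, -0.0103, 0.0105]
tool_rot: [3.134, 0.001, -1.541]
contact_force: [-8.3, -0.3, 1.1]
opening: 0.0396
```

carry_out(translation=[[0,-0.0005,0],[0,-0.0005,0],[0,0,0]], turn=[[0,0,0],[0,0,0],[0,0,0]], gripper=[1,1,1])

```text
time: 14.5
tool_pos: [0.5707, -0.0103, 0.0105]
tool_rot: [3.134, 0.001, -1.541]
contact_force: [-9.6, -0.4, 1.4]
opening: 0.0398
```

carry_out(translation=[[0,-0.0005,0],[0,-0.0005,0],[0,0,0]], turn=[[0,0,0],[0,0,0],[0,0,0]], gripper=[1,1,1])

```text
time: 14.8
tool_pos: [0.5717, -0.0102, 0.0105]
tool_rot: [3.134, 0.001, -1.541]
contact_force: [-8.1, 0.0, 1.7]
opening: 0.0396
```

carry_out(translation=[[0,-0.0005,0],[0,-0.0005,0],[0,0,0]], turn=[[0,0,0],[0,0,0],[0,0,0]], gripper=[1,1,1])

```text
time: 15.1
tool_pos: [0.5727, -0.0102, 0.0105]
tool_rot: [3.134, 0.001, -1.541]
contact_force: [-8.2, 0.1, 1.5]
opening: 0.0397
```

carry_out(translation=[[0,-0.0005,0],[0,-0.0005,0],[0,0,0]], turn=[[0,0,0],[0,0,0],[0,0,0]], gripper=[1,1,1])

```text
time: 15.4
tool_pos: [0.5737, -0.0102, 0.0105]
tool_rot: [3.134, 0.001, -1.541]
contact_force: [-8.3, -0.9, 1.6]
opening: 0.0398
```

carry_out(translation=[[0,-0.0005,0],[0,-0.0005,0],[0,0,0]], turn=[[0,0,0],[0,0,0],[0,0,0]], gripper=[1,1,1])

```text
time: 15.7
tool_pos: [0.5747, -0.0102, 0.0105]
tool_rot: [3.134, 0.001, -1.541]
contact_force: [-9.0, -0.8, 1.1]
opening: 0.0398
```

carry_out(translation=[[0,-0.0005,0],[0,-0.0005,0],[0,0,0]], turn=[[0,0,0],[0,0,0],[0,0,0]], gripper=[1,1,1])

```text
time: 16.0
tool_pos: [0.5757, -0.0101, 0.0105]
tool_rot: [3.134, 0.001, -1.541]
contact_force: [-9.0, 0.2, 1.6]
opening: 0.0399
```

carry_out(translation=[[0,-0.0005,0],[0,-0.0005,0],[0,0,0]], turn=[[0,0,0],[0,0,0],[0,0,0]], gripper=[1,1,1])

```text
time: 16.3
tool_pos: [0.5767, -0.0101, 0.0105]
tool_rot: [3.134, 0.001, -1.541]
contact_force: [-9.5, -0.7, 0.3]
opening: 0.0394
```

carry_out(translation=[[0,-0.0005,0],[0,-0.0005,0],[0,0,0]], turn=[[0,0,0],[0,0,0],[0,0,0]], gripper=[1,1,1])

```text
time: 16.6
tool_pos: [0.5777, -0.0101, 0.0105]
tool_rot: [3.134, 0.001, -1.541]
contact_force: [-9.8, -0.9, 1.4]
opening: 0.0396
```

carry_out(translation=[[0,-0.0005,0],[0,-0.0004,0],[0,0,0]], turn=[[0,0,0],[0,0,0],[0,0,0]], gripper=[1,1,1])

```text
time: 16.9
tool_pos: [0.5786, -0.01, 0.0105]
tool_rot: [3.134, 0.001, -1.541]
contact_force: [-7.8, 0.0, 1.7]
opening: 0.0396
```

carry_out(translation=[[0,-0.0005,0],[0,-0.0005,0],[0,0,0]], turn=[[0,0,0],[0,0,0],[0,0,0]], gripper=[1,1,1])

```text
time: 17.2
tool_pos: [0.5796, -0.01, 0.0105]
tool_rot: [3.134, 0.001, -1.541]
contact_force: [-9.2, -0.3, 1.2]
opening: 0.0399
```

carry_out(translation=[[0,-0.0005,0],[0,-0.0005,0],[0,0,0]], turn=[[0,0,0],[0,0,0],[0,0,0]], gripper=[1,1,1])

```text
time: 17.5
tool_pos: [0.5807, -0.01, 0.0105]
tool_rot: [3.134, 0.001, -1.541]
contact_force: [-8.9, -0.4, 2.1]
opening: 0.04
```

carry_out(translation=[[0,-0.0005,0],[0,-0.0005,0],[0,0,0]], turn=[[0,0,0],[0,0,0],[0,0,0]], gripper=[1,1,1])

```text
time: 17.8
tool_pos: [0.5817, -0.01, 0.0105]
tool_rot: [3.134, 0.001, -1.541]
contact_force: [-8.8, 0.1, 0.7]
opening: 0.0396
```

carry_out(translation=[[0,-0.0005,0],[0,-0.0005,0],[0,0,0]], turn=[[0,0,0],[0,0,0],[0,0,0]], gripper=[1,1,1])

```text
time: 18.1
tool_pos: [0.5827, -0.01, 0.0105]
tool_rot: [3.134, 0.001, -1.541]
contact_force: [-9.2, -0.7, 1.2]
opening: 0.0398
```

carry_out(translation=[[0,-0.0005,0],[0,-0.0005,0],[0,0,0]], turn=[[0,0,0],[0,0,0],[0,0,0]], gripper=[1,1,1])

```text
time: 18.4
tool_pos: [0.5837, -0.0099, 0.0105]
tool_rot: [3.134, 0.001, -1.541]
contact_force: [-8.6, 0.2, 1.2]
opening: 0.0399
```

carry_out(translation=[[0,-0.0005,0],[0,-0.0005,0],[0,0,0]], turn=[[0,0,0],[0,0,0],[0,0,0]], gripper=[1,1,1])

```text
time: 18.7
tool_pos: [0.5846, -0.0099, 0.0105]
tool_rot: [3.134, 0.001, -1.541]
contact_force: [-9.5, -0.3, 1.1]
opening: 0.0396
```

```bash
python3 - <<'E'
from h import *
q=read_camera("scene");print(robot.observe()["contact_force"])
r=cv2.resize(q["img"][200:270,180:310,::-1],None,fx=6,fy=6,interpolation=cv2.INTER_CUBIC);cv2.imwrite("pics/s4.png",r)
E
```

```text
[-8.50688731 -0.3014198   1.39319692]
```

View pics/s4.png

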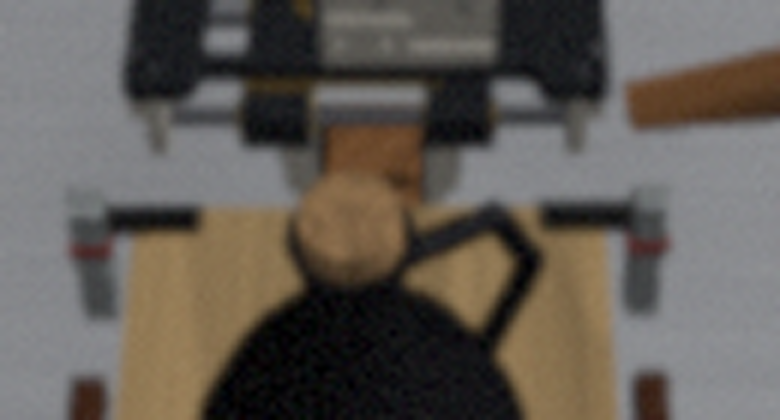

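The wedge runs centred under the board and the jebena stands. The board edge, at row ~208 of the crop, is close to pin level. I keep going in 1 mm steps.

carry_out(translation=[[0,-0.0005,0],[0,-0.0005,0],[0,0,0]], turn=[[0,0,0],[0,0,0],[0,0,0]], gripper=[1,1,1])

```text
time: 19.05
tool_pos: [0.5857, -0.0099, 0.0105]
tool_rot: [3.134, 0.001, -1.541]
contact_force: [-8.6, -0.6, 0.5]
opening: 0.0398
```

carry_out(translation=[[0,-0.0005,0],[0,-0.0005,0],[0,0,0]], turn=[[0,0,0],[0,0,0],[0,0,0]], gripper=[1,1,1])

```text
time: 19.35
tool_pos: [0.5866, -0.0098, 0.0105]
tool_rot: [3.134, 0.001, -1.541]
contact_force: [-8.4, -0.0, 1.6]
opening: 0.0397
```

carry_out(translation=[[0,-0.0005,0],[0,-0.0005,0],[0,0,0]], turn=[[0,0,0],[0,0,0],[0,0,0]], gripper=[1,1,1])

```text
time: 19.65
tool_pos: [0.5877, -0.0098, 0.0105]
tool_rot: [3.134, 0.001, -1.541]
contact_force: [-8.4, -0.2, 1.8]
opening: 0.0397
```

carry_out(translation=[[0,-0.0005,0],[0,-0.0005,0],[0,0,0]], turn=[[0,0,0],[0,0,0],[0,0,0]], gripper=[1,1,1])

```text
time: 19.95
tool_pos: [0.5887, -0.0098, 0.0105]
tool_rot: [3.134, 0.001, -1.541]
contact_force: [-9.4, -0.1, 1.6]
opening: 0.0398
```

carry_out(translation=[[0,-0.0005,0],[0,-0.0004,0],[0,0,0]], turn=[[0,0,0],[0,0,0],[0,0,0]], gripper=[1,1,1])

```text
time: 20.25
tool_pos: [0.5896, -0.0097, 0.0105]
tool_rot: [3.134, 0.001, -1.541]
contact_force: [-9.1, 0.4, 1.4]
opening: 0.0398
```

carry_out(translation=[[0,-0.0005,0],[0,-0.0004,0],[0,0,0]], turn=[[0,0,0],[0,0,0],[0,0,0]], gripper=[1,1,1])

```text
time: 20.55
tool_pos: [0.5898, -0.0097, 0.0105]
tool_rot: [3.133, 0.001, -1.541]
contact_force: [-12.1, -0.2, 3.3]
opening: 0.0403
```

carry_out(translation=[[0,-0.0003,-0.0001],[0,0,0],[0,0,0]], turn=[[0,0,0],[0,0,0],[0,0,0]], gripper=[1,1,1])

```text
time: 20.85
tool_pos: [0.5898, -0.0097, 0.0105]
tool_rot: [3.132, 0.001, -1.541]
contact_force: [-12.2, -0.2, 3.2]
opening: 0.04
```

```bash
python3 f.py
```

```text
[[-13.79  -0.66   3.17]
 [-13.39  -0.31   3.07]]
```

carry_out(translation=[[0,-0.0004,-0.0002],[0,0,0],[0,0,0]], turn=[[0,0,0],[0,0,0],[0,0,0]], gripper=[1,1,1])

```text
time: 21.25
tool_pos: [0.5899, -0.0097, 0.0105]
tool_rot: [3.131, 0.001, -1.541]
contact_force: [-12.9, -0.6, 2.8]
opening: 0.0396
```

```bash
python3 f.py
```

```text
[[-13.62  -0.63   3.4 ]
 [-13.17  -0.41   3.2 ]]
```

carry_out(translation=[[0,-0.0006,-0.0003],[0,0,0],[0,0,0]], turn=[[0,0,0],[0,0,0],[0,0,0]], gripper=[1,1,1])

```text
time: 21.65
tool_pos: [0.5899, -0.0097, 0.0105]
tool_rot: [3.13, 0.001, -1.541]
contact_force: [-14.2, -0.9, 2.1]
opening: 0.04
```

```bash
python3 f.py
```

```text
[[-14.69  -0.97   1.65]
 [-13.45  -0.24   2.3 ]]
```

carry_out(translation=[[0,-0.0005,-0.0002],[0,-0.0005,0],[0,0,0]], turn=[[0,0,0],[0,0,0],[0,0,0]], gripper=[1,1,1])

```text
time: 22.05
tool_pos: [0.5901, -0.0096, 0.0105]
tool_rot: [3.128, 0.001, -1.54]
contact_force: [-17.4, -0.7, 3.5]
opening: 0.0401
```

```bash
python3 f.py
```

```text
[[-16.61  -0.88   3.21]
 [-16.66  -0.76   2.76]]
```

carry_out(translation=[[0,-0.0006,-0.0003],[0,0,0],[0,0,0]], turn=[[0,0,0],[0,0,0],[0,0,0]], gripper=[1,1,1])

```text
time: 22.45
tool_pos: [0.5902, -0.0096, 0.0105]
tool_rot: [3.127, 0.001, -1.54]
contact_force: [-17.8, -1.7, 1.5]
opening: 0.0396
```

```bash
python3 f.py
```

```text
[[-18.74  -1.41   2.47]
 [-18.67  -1.96   1.51]]
```

Push is 9.5 N above the steady value, about 6 N on the pins. I unload the compliant arm before opening.

carry_out(translation=[[0,0.0005,0],[0,0.0005,0],[0,0.0005,0],[0,0.0005,0],[0,0.0005,0],[0,0.0005,0],[0,0,0]], turn=[[0,0,0],[0,0,0],[0,0,0],[0,0,0],[0,0,0],[0,0,0],[0,0,0]], gripper=[1,1,1,1,1,1,1])

```text
time: 23.25
tool_pos: [0.5902, -0.0096, 0.0105]
tool_rot: [3.133, 0.001, -1.541]
contact_force: [-5.1, 0.2, -7.4]
opening: 0.0401
```

```bash
python3 f.py
```

```text
[[-5.89 -0.08 -6.75]
 [-6.01  0.25 -7.33]]
```

carry_out(translation=[[0,0,0.0003],[0,0,0.0003],[0,0.0004,0],[0,0.0004,0],[0,0,0]], turn=[[0,0,0],[0,0,0],[0,0,0],[0,0,0],[0,0,0]], gripper=[1,1,1,1,1])

```text
time: 23.85
tool_pos: [0.5903, -0.0096, 0.0105]
tool_rot: [3.136, 0.001, -1.541]
contact_force: [-5.9, 0.8, -7.5]
opening: 0.0397
```

```bash
python3 f.py
```

```text
[[-5.72  0.95 -8.78]
 [-6.46  1.42 -7.53]]
```

carry_out(translation=[[0,0,0.0003],[0,0,0.0003],[0,0,0]], turn=[[0,0,0],[0,0,0],[0,0,0]], gripper=[1,1,1])

```text
time: 24.25
tool_pos: [0.5903, -0.0096, 0.0105]
tool_rot: [3.136, 0.001, -1.541]
contact_force: [-8.5, 0.7, -3.4]
opening: 0.0397
```

```bash
python3 f.py; python3 -c "
from h import *
s=robot.observe();print(s['tool_pos'],s['torque'])"
```

```text
[[-8.11  1.24 -3.01]
 [-7.51  0.72 -3.24]]
[ 0.59027343 -0.00959179  0.01047796] [0.12183437 1.73876387 0.03665188]
```

carry_out(translation=[[0,0.0004,0.0003],[0,0.0004,0.0003],[0,0.0004,0.0003],[0,0,0]], turn=[[0,0,0],[0,0,0],[0,0,0],[0,0,0]], gripper=[1,1,1,1])

```text
time: 24.75
tool_pos: [0.5904, -0.0096, 0.0105]
tool_rot: [3.139, 0.001, -1.541]
contact_force: [-6.4, 2.2, 0.5]
opening: 0.0401
```

```bash
python3 f.py; python3 -c "
from h import *
s=robot.observe();print(s['tool_pos'],s['torque'])"
```

```text
[[-5.15  1.69  0.36]
 [-5.25  2.89  0.14]]
[ 0.5903686  -0.0096308   0.01047403] [0.29911148 1.50074658 0.12790054]
```

carry_out(translation=[[0,0,0],[0,0,0]], turn=[[0,0,0],[0,0,0]], gripper=[1,1], squeeze=12)

```text
time: 25.05
tool_pos: [0.5904, -0.0096, 0.0104]
tool_rot: [3.139, 0.001, -1.541]
contact_force: [-7.0, 1.8, -0.2]
opening: 0.0401
```

carry_out(translation=[[0,0,0],[0,0,0]], turn=[[0,0,0],[0,0,0]], gripper=[1,1], squeeze=4)

```text
time: 25.25
tool_pos: [0.5906, -0.0096, 0.0105]
tool_rot: [3.14, 0.001, -1.541]
contact_force: [-6.3, 1.9, -0.4]
opening: 0.0401
```

carry_out(translation=[[0,0,0],[0,0,0],[0,0,0],[0,0,0]], turn=[[0,0,0],[0,0,0],[0,0,0],[0,0,0]], gripper=[-0.3,-0.3,-0.3,-0.3])

```text
time: 25.65
tool_pos: [0.5922, -0.0102, 0.0111]
tool_rot: [-3.14, -0.0, -1.541]
contact_force: [-0.3, -0.0, -0.1]
opening: 0.0592
```

carry_out(translation=[[0,0.002,-0.01],[0,0,-0.02],[0,0.005,-0.04],[0,0.01,-0.04],[0,0.01,-0.04],[0,0.01,-0.04],[0.03,0.01,-0.03],[0.045,0,0],[0.045,0,0],[0.045,0,0]], turn=[[0,0,0],[0,0,0],[0,0,0],[0,0,0],[0,0,0],[0,0,0],[0,0,0],[0,0,0],[0,0,0],[0,0,0]], gripper=[-0.3,-0.3,-0.3,-0.3,-0.3,-0.3,-0.3,-0.3,-0.3,-0.3])

```text
time: 26.65
tool_pos: [0.5493, -0.1778, 0.2323]
tool_rot: [-3.14, -0.001, -1.54]
contact_force: [0.5, 0.0, -0.6]
opening: 0.0598
```

```bash
python3 - <<'E'
from h import *
s=robot.observe();print(s["time"],s["tool_pos"],s["contact_force"])
np.set_printoptions(precision=4,suppress=True)
q=read_camera("scene");t=read_camera("top")
for p in(q,t):
  for n,z in(("wedge_grip",.0225),("cup_a",0),("pan",0)):
    for r in nets.tip_of(p,n)[:4]: print(n,round(r["score"],2),at_z(p,r["pixel"],z))
a=cv2.resize(q["img"][170:310,150:350,::-1],(740,518),interpolation=cv2.INTER_CUBIC);cv2.imwrite("pics/end.png",a)
E
```

```text
26.65 [ 0.5492654  -0.17782207  0.23229368] [ 0.48613248  0.00658633 -0.56893606]
wedge_grip 0.95 [0.5215 0.1953 0.0225]
wedge_grip 0.84 [0.2789 0.364  0.0225]
wedge_grip 0.55 [ 0.5924 -0.0068  0.0225]
cup_a 0.91 [ 0.6865 -0.3303  0.    ]
cup_a 0.64 [ 0.4838 -0.2515  0.    ]
pan 0.95 [ 0.6993  0.3919 -0.    ]
wedge_grip 0.84 [ 0.5877 -0.0151  0.0225]
wedge_grip 0.76 [0.51   0.1919 0.0225]
wedge_grip 0.61 [0.2761 0.3486 0.0225]
pan 0.66 [0.706  0.3839 0.    ]
```

View pics/end.png

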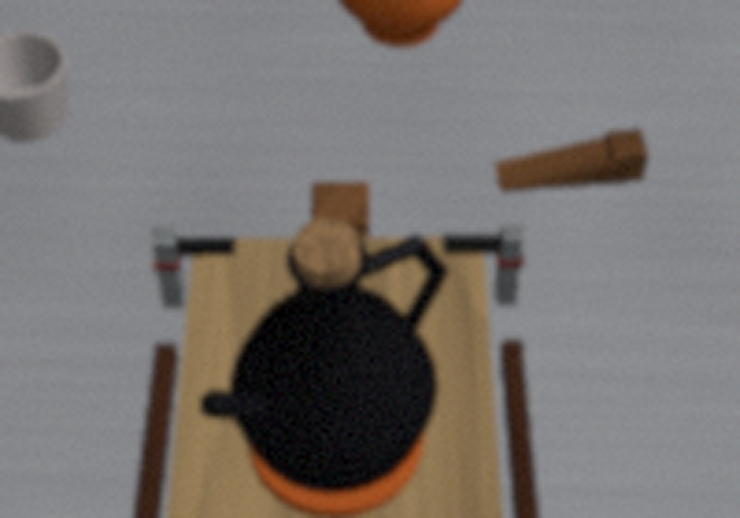

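The wedge block sits at crop (340,208), centred between the posts at (166,240) and (510,240). The board is up at the pins, and the jebena stands upright in its ring. Handing in.

```bash
python3 -c "
from cell import robot
print(robot.hand_in())"
```

```text
the job is handed in; nothing more can be done
None
```

I slid the large brown wedge under the middle of the front bar until the board met the pins, released it, backed the arm away and handed in at about 27 s. No verdict was reported.

- **Pin force:** the push rose from a steady 9 N to about 18.5 N, which by the given ratio is roughly 6 N on the pins (range about 5 to 8 N). This is inferred from the push, and I did not re-test it after release.
- **Wedge:** unloading the arm and opening the fingers did not visibly shift it. The last pictures put its grip block at about (0.59, -0.01), within about 5 mm of the bar's middle.
- **Board and jebena:** the board looked up at the pins and the jebena upright in its ring. Pictures were too coarse to measure the board's height against the mark.
- **Cups and pan:** detections of the white cup, the blue cup and the pan agree with the start within about 10 mm, which is the scatter of the networks. The top view did not find the cups in the last check.
- **What went less well:** early in the slide the tool leaned on the wedge with about 16 N, before the pins were reached. I took that off before feeling for contact.

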